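# Flip the sharps container shut

### The arm

A 6-joint arm with a two-finger parallel gripper is mounted at the origin on the work surface. World frame = base frame: x ahead of the robot, y to its left, z up, the work surface at z = 0. Lengths are in m, angles in rad, forces in N, time in s.
With the tool pointing down it reaches from about 0.35 to 0.925 m from the base axis. Payload 6.4 kg.
Tool frame: the origin (TCP) lies on the centre line of the jaws, within the pads' length; the fingertips stand 25 mm ahead of it and the grasp point (between the pads) lies 6 mm ahead of it; z points along the fingers, y is the line along which they close (so a half turn about z gives the same grasp; the last joint's range is limited). The gripper opens to 85 mm and grips with 20 to 120 N. Pads are 22 mm wide; open, the fingers measure 114 mm over their backs; the gripper's body (76 mm by 85 mm) begins 54 mm behind the grasp point. The pads swing forward as they close: fully open they stand 13 mm farther back than shut.
Start: joints at [1.145, 0.245, 1.558, -0, 1.339, -0.174], TCP at [0.162, 0.63, 0.256] pointing down, gripper open.
Joint ranges: [-3.13, 3.13], [-1.02, 2.26], [0.13, 2.54], [-0.95, 4.09], [0.21, 2.88], [-2.74, 2.74]. Speed limits (rad/s): [2.57, 2.57, 3.14, 3.14, 3.14, 3.14].

### API

Orientations are given as a 3x3 rotation matrix whose columns are the frame's x, y, z axes.
In Python, from cell import * gives the robot as it stands.
- The arm moves only by the tool servo_tool, never from a script. Its argument "deltas" is a list of rows, each a list of 6 numbers: the shift along the world's x, y, z in m, then the turn, a rotation vector about the world's x, y, z in degrees. A call has 1 to 10 rows; each row shifts and turns the commanded pose from where the row before left it; what a row does not reach is not made up. A row lasts 1/8 s, in which the tool goes at most 62.5 mm and 10.7 degrees, less where a joint would pass 70% of its speed; a pose out of reach is approached as far as the arm can. A call is refused whole if a number of a shift passes 0.0625 or a number of a turn 10.7, either way. A call with a gripper value outside its range is refused whole. "grip" is the finger opening in m, from 0 to 0.0854, set as the call begins (left out, the last holds). The fingers move at their own pace and stop on an object; "squeeze" is the grip in N (left out, the last holds). Time passes only in rows, so rows that do not move let the fingers close. It gives the time, the measured TCP pose, the force, the opening and the grip force at its end, in the units of the state.
- sense(): the state, without advancing time (a new reading comes with each control period).
- camera(name): name is "side" or "top" or "wrist"; returns the picture (480x640x3 uint8, blue, green, red); there is no depth.
- camera_model(name): a dict with "K" (3x3 intrinsics, pixels), "extrinsics" (4x4, takes a point from camera to world coordinates). Camera axes: x right, y down, z forward; pixel columns grow to the right and rows downward; lengths in m; the calibration is good to about 2 mm. The wrist camera is an equidistant fisheye: a pixel r from the principal point sees the ray r / f radians off the axis. A picture is of the moment at which its call begins: read the wrist's pose just before it. camera_model takes no time and is no camera call; for the wrist camera it gives the pose at the moment of the call.
- hand_in(): hands the job in; it is judged then, once.
The state is a dict: "t": time; "joint_pos": joint angles; "dq": joint speeds; "effort": joint torques, N m; "tool_pos": TCP position; "tool_rot": TCP orientation; "contact_force": force on the tool from outside, world axes, zero at the start; "ft_torque": the same for the moment, N m; "width": finger opening in m; "grasp_force": force on a finger pad.
Only numpy, scipy, OpenCV 4.12 (cv2) and the standard library are available. Lean on these libraries where they do the work, as an engineer would, in place of code of your own. Each camera call takes 0.05 s, during which the arm holds its last target. There are 200 camera calls.

### The job

A used syringe is lying on the tray of the red sharps container's open flip lid. Push the lid over with the fingertips until it is fully shut, so that its tray tips the syringe down into the container, and then push the latch on the container's front up until it stands flat against the front edge. Keep the robot off the syringe and off the tray side of the lid, and leave everything else on the counter where it stands.

Things in the scene. Friction and masses are not known exactly. Their poses are not given: they have to be found in the camera images.
- sharps: Sharps container, red box with white top rim, fixed in a steel counter bracket: 140 (its x) by 240 (its y) by 165 mm high. Origin at the centre of its underside, on the counter; z up. Its front, with latch and label, looks to its own -x (roughly towards the robot); the lid is hinged along the back of its top. Mouth 110 by 200 mm.
- lid (a joint): Angle of the white flip lid, rad: 0 = fully shut, flat on the rim; about 1.57 = standing upright, wide open, as it starts; stop at 1.6. Stiff hinge: the lid stays at any angle where it is left and does not fall, so push it all the way down (about 2 N at its free edge). Push on its outer face, which looks to the container's back (+x) when open and up when shut.
- lid_hinge (a point): Middle of the lid's hinge line, fixed to the container: 55 mm behind its centre (container x = +0.055), 165 mm above the counter. The hinge line runs along the container's y. Axes as the container's.
- lid_edge (a point): Middle of the lid's free edge on its outer face, 116 mm from the hinge, moves with the lid; z points out of the outer face, -x from hinge to free edge. The panel is 122 mm from hinge to free edge, 215 mm wide, 4 mm thick, with a 3 mm ridge along the free edge. Open, its top is 287 mm above the counter; shut, its outer face is at 169 mm, the ridge at 172 mm.
- tray_mid (a point): Middle of the tray's upper side, 50 mm from the hinge. The tray is the lid's inner side, moving rigidly with it: a tray 100 mm long, 192 mm wide, at a right angle to the panel, with end cheeks, and the panel's inner skin. Open, the tray lies level over the mouth, its top 174 mm above the counter; shut, it hangs down inside. Not to be touched by the robot.
- latch (a joint): Angle of the white latch, rad: 0 = closed, upright against the rim's front, hook over the lid's edge, top at 180 mm; it starts folded out and forward, 0.35 to 0.65 from upright. Hinged along its lower edge, 138 mm above the counter, container x = -0.080. Friction holds it where it is left (1 N moves it). Shut it by pushing its upper edge from the front inwards (it rises as it swings).
- latch_tip (a point): Middle of the latch's upper (free) edge, on its outer face, moving with the latch; 40 mm from the latch's hinge. The latch is a plate 50 mm wide, 40 mm high and 4 mm thick, across the middle of the container's front.
- used_syringe: Used syringe with bare needle, 125 mm long, barrel 14 mm in diameter, 15 g, lying across the tray about parallel to the lid's hinge. Origin on its axis at the middle of the barrel; x along its axis. It falls into the container by itself as the lid is shut. Not to be touched by the robot.
- vial_tall: Glass vial with aluminium cap, 28 mm in diameter, 60 mm tall, standing left of the container. Origin at the centre of its foot, z up. Bystander.
- vial_short: Glass vial with aluminium cap, 24 mm in diameter, 42 mm tall, standing right of the container. Origin at the centre of its foot. Bystander.
- amber_bottle: Amber bottle with black cap, 42 mm in diameter, 85 mm tall, standing in front of the container, to the left of its latch. Origin at the centre of its foot. Bystander.
- cotton_jar: Yellow jar with clear lid, 100 mm in diameter, 149 mm tall, to the left of the container, towards its back. Origin at the centre of its foot. Bystander.
- pump_bottle: White pump bottle with blue pump head, 64 mm in diameter, 163 mm tall, in front of the container, to the right of its latch. Origin at the centre of its foot. Bystander.
- swab_carton: Cardboard carton, 62 by 105 by 45 mm high, right of the container. Origin at the centre of its underside. Bystander.
- new_syringe: Capped unused syringe, 133 mm long, 14 mm barrel, lying on the counter in front of the container's latch. Origin on its axis at the middle of the barrel. Bystander.
- tape_roll: White tape roll lying flat, 60 mm in diameter, 25 mm high, left of the container. Origin at the centre of its underside. Bystander.

How it is judged:
By the outcome, as a careful person would: the job done as asked, in the order asked, and still so for the second after the job is handed in, with the robot touching nothing.
It also fails if it takes over 51 s, if anything falls off the work surface, if the arm or the gripper's body presses on something with over 40 N, if the wrist force passes 120 N, or if a joint passes its speed limit or range.

## Working session

There is one attempt and no reset: what is moved stays moved. The work goes in short steps, Python scripts to look and compute and a tool call to move; the robot and the scene stay as the last step left them, time stands still between calls to the robot, and variables do not carry over. Pictures are saved under pics/ and viewed, at most 10 in all, crops included, and the job is handed in when it is done.

Besides the shell and the picture viewer there is one more tool, called after "Call:" by a JSON object that holds its "name" and its "arguments", one argument or row to a line. servo_tool: Moves the arm, as the interface text tells. Its arguments: {"type":"object","properties":{"deltas":{"type":"array"},"grip":{"type":"number"},"squeeze":{"type":"number"}},"required":["deltas"]}

```bash
mkdir -p pics; python3 - <<'E'
from cell import *
import cv2,numpy as np
s=sense();print(s['t'],s['tool_pos'],s['tool_rot'],s['width'])
for n in ['side','top']:
    cv2.imwrite(f'pics/{n}0.png',camera(n));m=camera_model(n);print(n,np.round(m['K'],1).tolist(),np.round(m['extrinsics'],3).tolist())
E
```

```text
0.0 [0.16173281 0.62900785 0.25513152] [[-9.68466372e-01  2.49143040e-01 -7.94852290e-04]
 [ 2.49144122e-01  9.68464620e-01 -1.86722021e-03]
 [ 3.04581401e-04 -2.00637276e-03 -9.99997941e-01]] 0.08549603783481549
side [[541.6, 0.0, 304.7], [0.0, 541.6, 235.4], [0.0, 0.0, 1.0]] [[-0.922, -0.199, 0.332, 0.057], [-0.387, 0.497, -0.777, 1.106], [-0.011, -0.844, -0.536, 0.859], [0.0, 0.0, 0.0, 1.0]]
top [[539.1, 0.0, 314.2], [0.0, 539.1, 241.7], [0.0, 0.0, 1.0]] [[-0.011, -0.993, 0.12, 0.388], [-1.0, 0.01, -0.009, 0.084], [0.008, -0.12, -0.993, 1.14], [0.0, 0.0, 0.0, 1.0]]
```

View pics/side0.png

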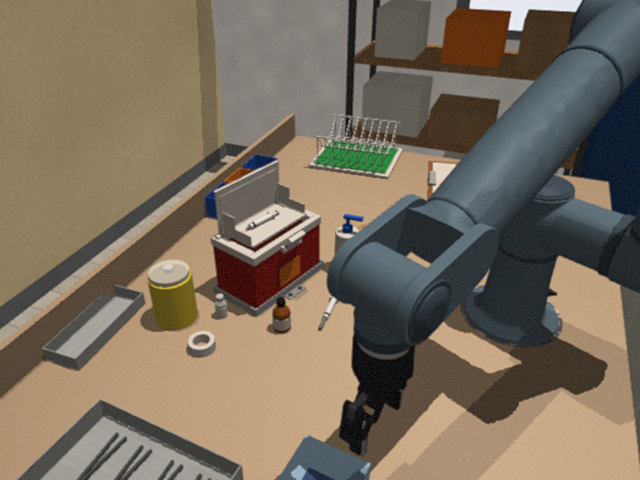

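View pics/top0.png

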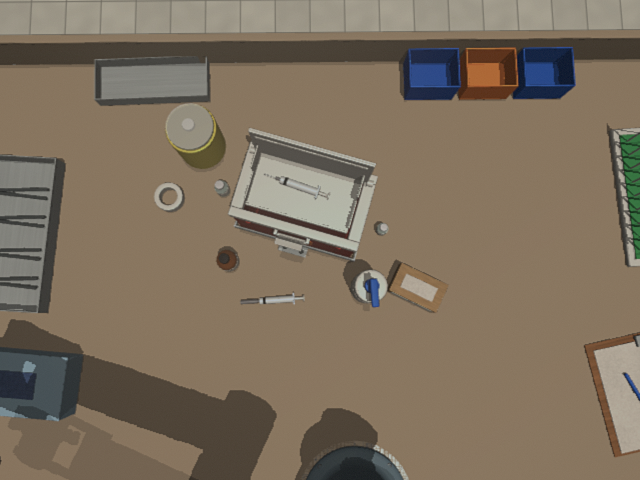

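The top view shows the container centred near (303,205), its lid's top edge from (250,133) to (373,166), and the latch near (292,243). The bottles are in front of it and the jar is at back left. I'll enlarge both views.

```bash
python3 - <<'E'
import cv2
a=cv2.imread('pics/top0.png')[110:310,200:460];cv2.imwrite('pics/topc.png',cv2.resize(a,None,fx=3,fy=3,interpolation=cv2.INTER_CUBIC))
a=cv2.imread('pics/side0.png')[150:340,190:390];cv2.imwrite('pics/sidec.png',cv2.resize(a,None,fx=3,fy=3,interpolation=cv2.INTER_CUBIC))
E
```

```text
(no output)
```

View pics/topc.png

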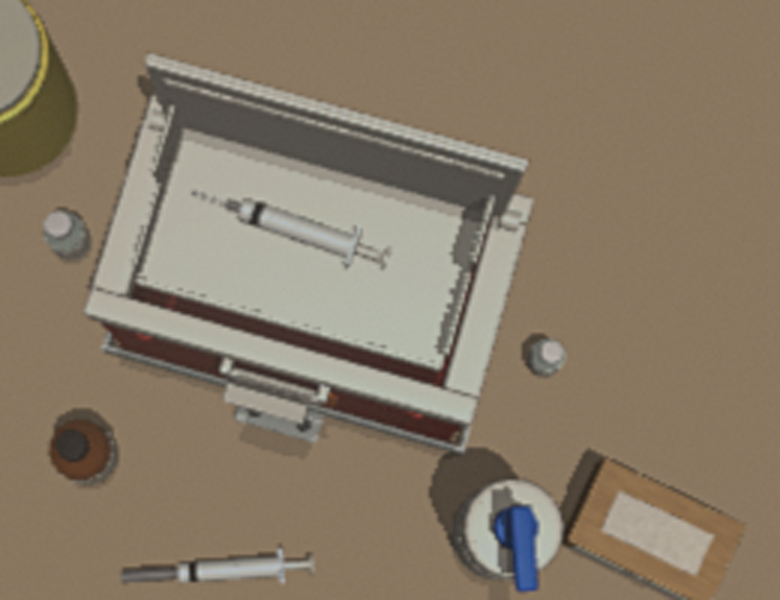

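View pics/sidec.png

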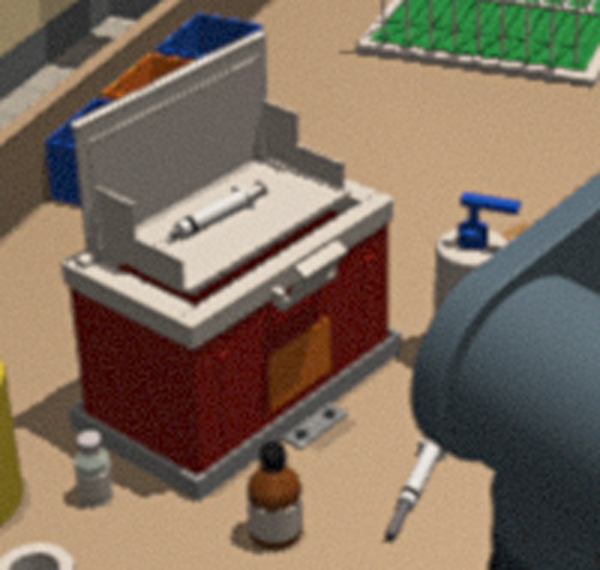

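```bash
cat > h.py <<'E'
from cell import *
import numpy as np, cv2
def proj(n,P):
    m=camera_model(n);T=np.linalg.inv(m['extrinsics']);p=T[:3,:3]@np.asarray(P,float)+T[:3,3];p=m['K']@p;return p[:2]/p[2]
def back(n,uv,z):
    m=camera_model(n);E=np.array(m['extrinsics']);d=E[:3,:3]@np.linalg.solve(m['K'],[*uv,1]);o=E[:3,3];return o+d*(z-o[2])/d[2]
T=lambda u,v:(200+u/3,110+v/3)
S=lambda u,v:(190+u/3,150+v/3)
E
python3 - <<'E'
from h import *
from scipy.optimize import least_squares
pts=[('top',T(148,57),(.057,.1075,.287)),('top',T(527,160),(.057,-.1075,.287)),('top',T(87,313),(-.07,.12,.165)),('top',T(472,420),(-.07,-.12,.165)),
('side',S(75,125),(.057,.1075,.287)),('side',S(265,35),(.057,-.1075,.287)),('side',S(193,328),(-.07,.12,.165)),('side',S(392,200),(-.07,-.12,.165)),('side',S(65,265),(.07,.12,.165))]
W=lambda q,p:np.array([q[0]+np.cos(q[2])*p[0]-np.sin(q[2])*p[1],q[1]+np.sin(q[2])*p[0]+np.cos(q[2])*p[1],p[2]])
f=lambda q:np.concatenate([proj(n,W(q,p))-uv for n,uv,p in pts])
r=least_squares(f,[.5,.1,-.2],loss='soft_l1');print(r.x,np.degrees(r.x[2]));print(f(r.x).reshape(-1,2).round(1))
q=r.x
for a in (.35,.45,.55,.65):
  for y in(.025,-.025):
    P=W(q,(-.08-.04*np.sin(a),y,.138+.04*np.cos(a)));t=proj('top',P);s=proj('side',P);print(a,y,((t-[200,110])*3).round(),((s-[190,150])*3).round())
for n,u,z in [('amber',(72,445),.085),('pumpbase',(512,530),.14),('pumphead',(520,525),.163),('nsyr',(230,570),.007),('nsyrL',(122,575),.007),('nsyrR',(313,563),.007),('jar',(-30,53),.149),('vt',(60,222),.06),('vs',(547,353),.042),('used',(300,225),.181)]:
  print(n,back('top',T(*u),z).round(3))
E
```

```text
[ 0.59053101  0.09443139 -0.28570931] -16.36993753194994
[[-0.5  1.4]
 [ 0.3  2.1]
 [ 1.   0.5]
 [-0.8  0.3]
 [-1.2 -0.3]
 [-1.6 -1.6]
 [-0.5 -1.5]
 [-1.4 -1.2]
 [-0.3 -1.2]]
0.35 0.025 [228. 392.] [298. 268.]
0.35 -0.025 [308. 414.] [338. 241.]
0.45 0.025 [226. 398.] [301. 272.]
0.45 -0.025 [306. 420.] [342. 245.]
0.55 0.025 [225. 404.] [305. 275.]
0.55 -0.025 [305. 426.] [345. 248.]
0.65 0.025 [223. 409.] [308. 279.]
0.65 -0.025 [303. 432.] [349. 252.]
amber [0.485 0.252 0.085]
pumpbase [ 0.424 -0.028  0.14 ]
pumphead [ 0.426 -0.03   0.163]
nsyr [0.403 0.154 0.007]
nsyrL [0.401 0.229 0.007]
nsyrR [0.408 0.096 0.007]
jar [0.728 0.309 0.149]
vt [0.639 0.266 0.06 ]
vs [ 0.549 -0.066  0.042]
used [0.608 0.1   0.181]
```

Call:
{"name": "servo_tool", "arguments": {
  "deltas": [
    [0,0,0.04,0,0,0],
    [0,0,0.05,0,0,-2],
    [0.04,-0.02,0,0,0,0],
    [0.04,-0.02,0,0,0,0],
    [0.045,-0.025,0,0,0,0],
    [0.045,-0.025,0,0,0,0],
    [0.045,-0.025,0,0,0,0],
    [0.045,-0.025,0,0,0,0],
    [0.04,-0.02,0,0,0,0],
    [0.04,-0.02,0,0,0,0]
  ],
  "grip": 0
}}

```text
t: 1.35
tool_pos: [0.5031, 0.4485, 0.3456]
tool_rot: [[-0.959, 0.283, -0.001], [0.283, 0.959, -0.0], [0.001, -0.001, -1.0]]
contact_force: [-0.4, 0.1, 0.1]
width: 0.0001
grasp_force: 0.0
```

Call:
{"name": "servo_tool", "arguments": {
  "deltas": [
    [0.04,-0.035,0,0,0,0],
    [0.045,-0.04,0,0,0,0],
    [0.045,-0.04,0,0,0,0],
    [0.045,-0.04,0,0,0,0],
    [0.04,-0.04,0,0,0,0],
    [0,-0.045,0,0,0,0],
    [0,-0.045,0,0,0,0],
    [0,-0.045,0,0,0,0],
    [0,-0.045,0,0,0,0],
    [0,0,0,0,0,0]
  ]
}}

```text
t: 2.6
tool_pos: [0.7169, 0.0713, 0.3455]
tool_rot: [[-0.958, 0.287, -0.001], [0.287, 0.958, -0.0], [0.001, -0.001, -1.0]]
contact_force: [0.4, 0.1, -0.2]
width: 0.0002
grasp_force: 0.0
```

Call:
{"name": "servo_tool", "arguments": {
  "deltas": [
    [-0.004,-0.012,-0.02,0,0,0],
    [0,0,-0.02,0,0,0],
    [0,0,-0.02,0,0,0],
    [0,0,0,0,0,0]
  ]
}}

```text
t: 3.1
tool_pos: [0.7118, 0.0634, 0.2829]
tool_rot: [[-0.959, 0.282, -0.005], [0.282, 0.959, 0.001], [0.005, -0.001, -1.0]]
contact_force: [0.5, 0.3, -0.2]
width: -0.0002
grasp_force: 0.0
```

```bash
python3 - <<'E'
from h import *
a=camera('top')[100:270,210:410];b=camera('side')[130:300,180:380]
cv2.imwrite('pics/beh.png',cv2.resize(np.hstack([a,b]),None,fx=2,fy=2,interpolation=cv2.INTER_CUBIC))
s=sense();print(s['tool_pos'])
for z in(.26,.285):
  P=[*s['tool_pos'][:2],z];print(((proj('side',P)-[180,130])*2+[400,0]).round())
E
```

```text
[0.71308399 0.06310916 0.28625341]
[493.  96.]
[491.  77.]
```

View pics/beh.png

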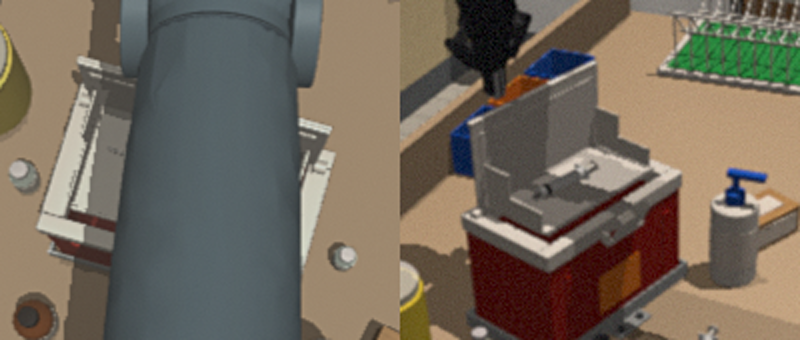

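Both views show the closed fingers behind the lid near its middle, above the hinge line, with the syringe still on the tray. Next I push along the lid's arc.

Call:
{"name": "servo_tool", "arguments": {
  "deltas": [
    [-0.02,0.006,0,0,0,0],
    [-0.019,0.0055,0,0,0,0],
    [-0.0075,0.002,0,0,0,0],
    [-0.007,0.002,0,0,0,0],
    [-0.012,0.0035,-0.001,0,0,0],
    [-0.012,0.0035,-0.002,0,0,0],
    [-0.011,0.0033,-0.004,0,0,0],
    [-0.011,0.0033,-0.005,0,0,0],
    [0,0,0,0,0,0]
  ]
}}

```text
t: 4.32
tool_pos: [0.6121, 0.092, 0.2732]
tool_rot: [[-0.959, 0.282, -0.002], [0.282, 0.959, 0.0], [0.002, -0.001, -1.0]]
contact_force: [1.0, 0.7, 0.8]
width: -0.0002
grasp_force: 0.0
```

Call:
{"name": "servo_tool", "arguments": {
  "deltas": [
    [-0.01,0.003,-0.007,0,0,0],
    [-0.01,0.003,-0.008,0,0,0],
    [-0.008,0.0023,-0.009,0,0,0],
    [-0.0075,0.0022,-0.01,0,0,0],
    [0,0,0,0,0,0]
  ]
}}

```text
t: 4.95
tool_pos: [0.5766, 0.1024, 0.2387]
tool_rot: [[-0.959, 0.282, -0.003], [0.283, 0.959, 0.0], [0.003, -0.001, -1.0]]
contact_force: [-0.1, 0.4, 0.3]
width: -0.0002
grasp_force: 0.0
```

```bash
python3 - <<'E'
from h import *
b=camera('side')[130:300,180:380]
cv2.imwrite('pics/p1.png',cv2.resize(b,None,fx=3,fy=3,interpolation=cv2.INTER_CUBIC))
s=sense();print(s['tool_pos'],s['contact_force'])
E
```

```text
[0.57721242 0.10222805 0.23938199] [0.2707312  0.16015394 0.32074428]
```

View pics/p1.png

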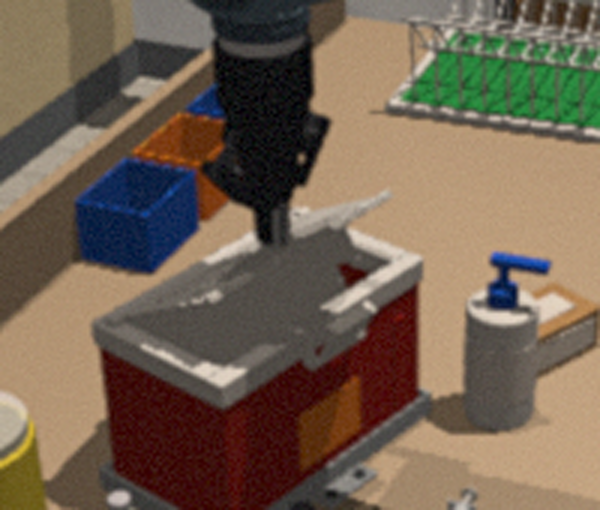

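The lid is at about 30° with the fingers on its outer face near (275,235). I continue down and press it shut.

Call:
{"name": "servo_tool", "arguments": {
  "deltas": [
    [-0.0055,0.0016,-0.011,0,0,0],
    [-0.0045,0.0013,-0.0115,0,0,0],
    [-0.0025,0.0008,-0.012,0,0,0],
    [-0.001,0.0004,-0.0115,0,0,0],
    [0,0,0,0,0,0]
  ]
}}

```text
t: 5.62
tool_pos: [0.5644, 0.1062, 0.194]
tool_rot: [[-0.959, 0.283, -0.0], [0.283, 0.959, -0.0], [0.0, -0.0, -1.0]]
contact_force: [0.9, 0.7, 4.7]
width: -0.0002
grasp_force: 2.9
```

Call:
{"name": "servo_tool", "arguments": {
  "deltas": [
    [0,0,-0.001,0,0,0],
    [0,0,-0.001,0,0,0],
    [0,0,0,0,0,0]
  ]
}}

```text
t: 6.0
tool_pos: [0.5645, 0.1063, 0.1939]
tool_rot: [[-0.959, 0.283, -0.0], [0.283, 0.959, -0.0], [0.0, -0.0, -1.0]]
contact_force: [-5.8, -0.5, 11.8]
width: -0.0001
grasp_force: 6.1
```

Call:
{"name": "servo_tool", "arguments": {
  "deltas": [
    [0,0,0.025,0,0,0],
    [0,0,0.025,0,0,0],
    [-0.036,0.01,0,0,0,0],
    [-0.036,0.01,0,0,0,0],
    [-0.035,0.01,0,0,0,0],
    [0,0,-0.025,0,0,0],
    [0,0,-0.03,0,0,0],
    [0,0,0,0,0,0]
  ]
}}

```text
t: 7.0
tool_pos: [0.4552, 0.1361, 0.1844]
tool_rot: [[-0.959, 0.283, -0.007], [0.283, 0.959, -0.0], [0.006, -0.002, -1.0]]
contact_force: [0.1, 0.3, 0.1]
width: 0.0004
grasp_force: 0.0
```

```bash
python3 - <<'E'
from h import *
b=camera('side')[150:320,200:400]
cv2.imwrite('pics/p2.png',cv2.resize(b,None,fx=3,fy=3,interpolation=cv2.INTER_CUBIC))
s=sense();p=s['tool_pos'];print(p,s['contact_force']);print((p[0]-.5905)*.9594-(p[1]-.0944)*.2818,(p[0]-.5905)*.2818+(p[1]-.0944)*.9594)
E
```

```text
[0.45657502 0.13616339 0.18618817] [-0.11324721  0.46517668  0.84865214]
-0.1402565492179543 0.002327740704205751
```

View pics/p2.png

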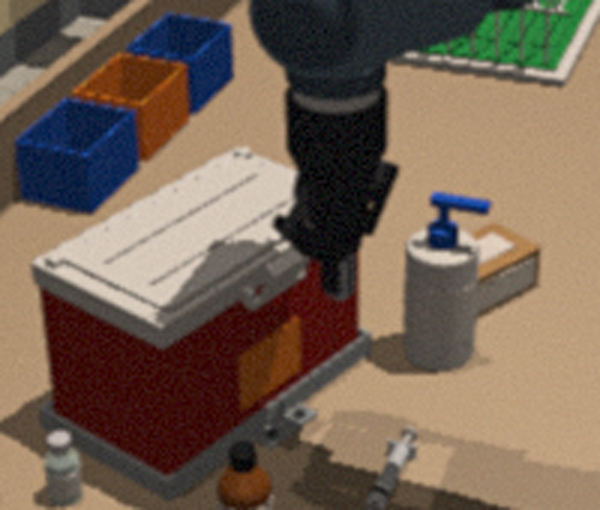

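The lid lies flat, and the fingers stand in front of the latch near (340,280). I push it in slowly.

Call:
{"name": "servo_tool", "arguments": {
  "deltas": [
    [0.012,-0.0035,0,0,0,0],
    [0.0115,-0.0034,0,0,0,0],
    [0.006,-0.0018,0,0,0,0],
    [0.005,-0.0015,0.001,0,0,0],
    [0.004,-0.0012,0.001,0,0,0],
    [0,0,0,0,0,0]
  ]
}}

```text
t: 7.8
tool_pos: [0.4963, 0.1247, 0.1894]
tool_rot: [[-0.959, 0.283, 0.001], [0.283, 0.959, -0.0], [-0.001, 0.0, -1.0]]
contact_force: [0.1, -0.1, 0.3]
width: -0.0001
grasp_force: 0.0
```

Call:
{"name": "servo_tool", "arguments": {
  "deltas": [
    [0.002,-0.0006,0,0,0,0],
    [0.002,-0.0006,0,0,0,0],
    [0,0,0,0,0,0]
  ]
}}

```text
t: 8.18
tool_pos: [0.5001, 0.1236, 0.1893]
tool_rot: [[-0.959, 0.283, 0.0], [0.283, 0.959, -0.0], [-0.0, -0.0, -1.0]]
contact_force: [-0.1, 0.4, 0.6]
width: -0.0002
grasp_force: 0.0
```

Call:
{"name": "servo_tool", "arguments": {
  "deltas": [
    [0.002,-0.0006,0,0,0,0],
    [0.002,-0.0006,0,0,0,0],
    [0,0,0,0,0,0]
  ]
}}

```text
t: 8.55
tool_pos: [0.5039, 0.1224, 0.1893]
tool_rot: [[-0.959, 0.283, -0.001], [0.283, 0.959, 0.0], [0.001, -0.0, -1.0]]
contact_force: [-2.2, 0.3, 1.2]
width: 0.0
grasp_force: 1.0
```

Call:
{"name": "servo_tool", "arguments": {
  "deltas": [
    [0.0015,-0.0004,0,0,0,0],
    [0.0015,-0.0004,0,0,0,0],
    [0,0,0,0,0,0]
  ]
}}

```text
t: 8.93
tool_pos: [0.5045, 0.1223, 0.1893]
tool_rot: [[-0.959, 0.282, -0.008], [0.282, 0.959, 0.001], [0.008, -0.001, -1.0]]
contact_force: [-14.9, 2.1, 9.8]
width: -0.0001
grasp_force: 7.1
```

Call:
{"name": "servo_tool", "arguments": {
  "deltas": [
    [-0.01,0.003,0,0,0,0],
    [-0.03,0.009,0,0,0,0],
    [0,0,0.05,0,0,0],
    [-0.04,0.05,0.05,0,0,0],
    [-0.04,0.06,0,0,0,0],
    [-0.04,0.06,0,0,0,0],
    [-0.04,0.06,0,0,0,0],
    [0,0,0,0,0,0]
  ]
}}

```text
t: 9.93
tool_pos: [0.3297, 0.3307, 0.2778]
tool_rot: [[-0.961, 0.276, 0.001], [0.276, 0.961, 0.001], [-0.001, 0.001, -1.0]]
contact_force: [0.4, -0.0, -0.2]
width: -0.0
grasp_force: 0.0
```

```bash
python3 - <<'E'
from h import *
a=camera('top')[110:310,200:400];b=camera('side')[150:350,190:390]
cv2.imwrite('pics/end.png',cv2.resize(np.hstack([a,b]),None,fx=2,fy=2,interpolation=cv2.INTER_CUBIC))
q=[ .5905,.0944,-.2857]
c,s=np.cos(q[2]),np.sin(q[2])
for y in(.025,-.025):
    x=-.083;P=[q[0]+c*x-s*y,q[1]+s*x+c*y,.178];print(((proj('top',P)-[200,110])*2).round(),((proj('side',P)-[190,150])*2+[400,0]).round())
print(sense()['contact_force'])
E
```

```text
[155. 249.] [591. 174.]
[208. 264.] [619. 156.]
[-0.05768003 -1.08283964  0.41123436]
```

View pics/end.png

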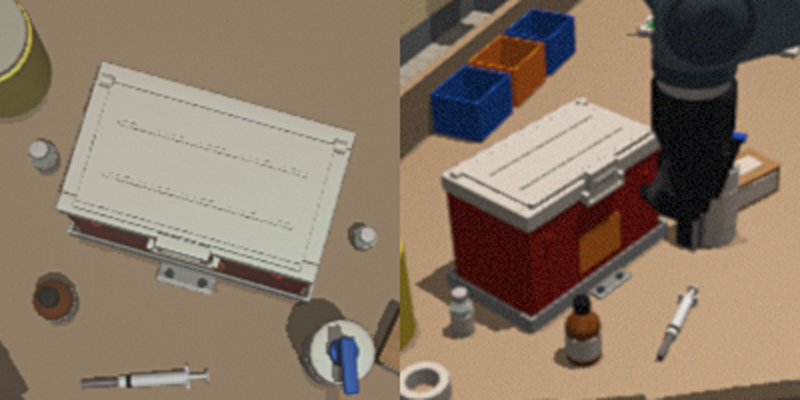

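The lid is flat and the latch stands upright, with its top edge from (150,238) to (215,258) in the left half. Everything else is where it was and the syringe is out of sight inside, so I'm handing in.

```bash
python3 -c "
from cell import *
print(hand_in())"
```

```text
the job is handed in; nothing more can be done
None
```

The lid is fully shut and the latch stands upright against the front edge; the final pictures show nothing else moved. The syringe is no longer visible, so I take it to be inside the container. The job was handed in at about 10 s, with no verdict returned.

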